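# Tuck the plug timer's guard flap shut

## Robot

A 7-joint arm with a two-finger parallel gripper is mounted at the origin on the work surface. World frame = base frame: x ahead of the robot, y to its left, z up, the work surface at z = 0. Lengths are in m, angles in rad, forces in N, time in s.
With the tool pointing down it reaches from about 0.4 to 0.85 m from the base axis. Payload 10.4 kg.
Tool frame: the origin (TCP) lies on the centre line of the jaws, within the pads' length; the fingertips stand 14 mm ahead of it and the grasp point (between the pads) lies 5 mm behind it (tip_reach is the z of the fingertips in the tool frame, in m); z points along the fingers, x is the direction in which the jaws open and shut, and the axes are right-handed (so a half turn about z gives the same grasp; the last joint's range is limited). The gripper opens to 87 mm and grips with 3 to 60 N. Pads are 19 mm wide; open, the fingers measure 117 mm over their backs; the gripper's body (75 mm by 190 mm) begins 51 mm behind the grasp point.
Start: joints at [1.284, 0.332, -0.065, 1.46, 0.022, 1.35, -0.088], TCP at [0.163, -0.603, 0.237] pointing down, gripper open.
Joint ranges: [-2.6, 2.6], [-0.5, 2.12], [-1.47, 1.34], [0.16, 2.42], [-1.27, 4.41], [0.06, 2.06], [-2.6, 2.6]. Speed limits (rad/s): [2.22, 2.22, 2.79, 2.79, 3.14, 3.14, 3.14].

## Interface

Orientations are given as a unit quaternion [x, y, z, w].
In Python, from bench import * gives the robot as it stands.
- The arm moves only by the tool carry_out, never from a script. Its argument "rows" is a list of rows, each a list of 5 numbers: the closure, from -1 (fully open) to 1 (shut), so that 0 is half open, then the shift along the tool's x, y, z in units of 30 mm (1.0 is 30 mm), then the turn about the tool's z in units of 5 degrees (1.0 is 5 degrees). In form: [[jaw, x, y, z, turn], ...]. A call has 1 to 20 rows; each row shifts and turns the pose as measured when the row begins, along the tool's axes as they then stand; what a row does not reach is not made up. A row lasts 1/12 s, in which the tool goes at most 41.7 mm and 7.16 degrees, less where a joint would pass 70% of its speed; a pose out of reach is approached as far as the arm can. A call is refused whole if a number of a shift passes 1 or a number of a turn 1, either way. A call with a gripper value outside its range is refused whole. The fingers move at their own pace and stop on an object; "force" is the grip in N (left out, the last holds). Time passes only in rows, so rows that do not move let the fingers close. It gives the time, the measured TCP pose, the force and the opening at its end, in the units of the state.
- read_state(): the state, without advancing time (a new reading comes with each control period).
- camera(name): name is "scene" or "top" or "wrist"; returns the picture (400x640x3 uint8, blue, green, red); there is no depth.
- camera_info(name): a dict with "fx", "fy", "cx", "cy" (pixels), "extrinsics" (4x4, takes a point from camera to world coordinates); the wrist camera has in their place "tool_from_camera" (4x4, takes a point from camera to tool coordinates, whose origin is the TCP and whose axes are the tool frame's). Camera axes: x right, y down, z forward; pixel columns grow to the right and rows downward; lengths in m; the calibration is good to about 2 mm. A picture is of the moment at which its call begins: read the wrist's pose just before it. camera_info takes no time and is no camera call.
- close_job(): hands the job in, once; it reports no verdict.
Trained networks look in the newest picture that a camera, given by its name, has taken for a name from the list of things; names that differ only in an ending like _2 or _b are one class to them, and where a whole thing is asked for, a point or a joint stands for the part that bears it (a point fixed in the world has none). Each returns a list of dicts, best first, with "conf" (0 to 1); they miss things now and then, are a little off and sometimes report something else, mostly with a low value. They report only what shows in the picture. A call takes as long as a camera call. They do not tell look-alikes from the thing itself.
- recognise(query, camera): "box" ([centre column, centre row, width, height] in pixels, round what is visible of it).
- silhouettes(query, camera): "mask" (400x640 bool, what is visible of it) and "box" ([centre column, centre row, width, height] in pixels, round what is visible of it).
- pinpoint(query, camera): "xy" ([column, row] in pixels: a listed point, or the origin of a listed thing).
The state is a dict: "time": time; "joint_positions": joint angles; "joint_vel": joint speeds; "joint_torque": joint torques, N m; "ee_pos": TCP position; "eef_rot": TCP orientation; "ft_force": force on the tool from outside, world axes, zero at the start; "torque": the same for the moment, N m; "width": finger opening in m.
Only numpy, scipy, OpenCV 4.12 (cv2) and the standard library are available. Lean on these libraries where they do the work, as an engineer would, in place of code of your own. Each camera call takes 0.05 s, during which the arm holds its last target. There are 200 camera calls.

## Task

Close the guard over the plug timer's rocker switch: with your fingertips push the open white flap over until it lies flat, then, keeping it pressed down, push it along by its orange ridge until its edge is tucked all the way beneath the black retaining lip, so that it stays down when you let go and move clear. Push gently, do not pinch the flap, leave the rocker switch as it is set, and leave everything else on the shelf standing where it is.

Things in the scene. Friction and masses are not known exactly. Their poses are not given: they have to be found in the camera images.
- timer: grey plug timer fixed flat on the shelf, 150 (x) x 112 (y) x 34 mm, all fixed parts below 55 mm, yawed up to 0.5 rad. Origin: centre of underside; x points from flap hinge to lip (roughly away from the robot), z up. On top: hinge at x = -60 mm, red rocker at -20, black lip 11 to 33, dial and display beyond; two ears 51 mm above the shelf at y = +-52 beside the hinge.
- guard_flap (a joint): angle of the white guard flap: 0 = folded flat over the rocker, 1.57 = standing straight up, 2.0 (stop) = leaning back towards the robot. Starts open, 1.3 to 1.95. A weak spring (0.05 Nm when flat, 1 to 1.5 N at the fingertip) lifts it open again unless its edge is held down.
- flap_slide (a joint): how far flap and hinge have been pushed in their slots along the timer's x, 0 (start) to 0.014 m (stop). Needs about 2.5 N, stays where left. At 0 the folded flap's edge is 5 mm short of the lip; at 0.014 it is 9 mm underneath. Slid forward before it is flat, the flap would come down on top of the lip and be blocked.
- flap_hinge (a point): middle of the flap's hinge axis (46 mm above the shelf); the axis runs along the timer's y. It travels with the slide.
- flap_edge (a point): middle of the flap's free edge, half-way through its thickness.
- lip_edge (a point): middle of the lower edge of the black retaining lip where the flap goes in: 50 mm above the shelf. The lip is 80 mm wide, 5 mm thick and reaches 22 mm from here along the timer's x, with a wall below its far side. The flat flap passes beneath it with 2 mm to spare.
- flap_plate: outer plate of the flap, white, 66 mm from hinge to free edge (x), 94 wide (y), 4 thick; origin on the hinge axis, z out of the outer face (up when folded, towards the robot when standing). On the outer face an orange wedge ridge 70 mm wide: its steep side, 44 mm from the hinge, faces the hinge, 4 mm proud, to catch a fingertip pushing towards the lip; it slopes off by 55 mm.
- flap_liner: grey lining on the flap's inner face, 48 x 80 x 2 mm, 10 to 58 mm from the hinge axis; its origin is the flap's. Touching it together with the outer plate means the flap is being pinched.
- rocker_end (a point): the end of the red rocker switch (30 x 22 mm) nearer the lip, about 38 mm above the shelf; the rocker tilts if pressed. Must stay as it is.
- garlic_keeper: loose white glazed ceramic garlic keeper, 104 mm wide, 118 mm tall with its knobbed lid (one piece), dark dots round its belly; origin at centre of underside. Leave alone.
- beige_jar: loose beige plastic jar, 80 mm across, 115 mm tall; origin at centre of underside. Leave alone.
- pestle: loose wooden pestle standing on its fat end, 54 mm wide at the foot, 150 mm tall, easily toppled; origin at centre of underside. Leave alone.
- mortar: loose brass mortar bowl, 100 mm across, 70 mm tall; origin at centre of underside. Leave alone.
- tea_tin: loose green tin with brass lid, 75 mm across, 98 mm tall; origin at centre of underside. Leave alone.
- whisk: loose steel whisk lying along its own x, about 290 mm long and 60 mm thick, origin below the middle of its length on the shelf. Leave alone.
Mind the look-alikes: they are no part of the job. Of the things that look like the timer, the smaller one is meant.

How it is judged:
By the outcome, as a careful person would: the job done as asked, in the order asked, and still so for the second after the job is handed in, with the robot touching nothing.
It also fails if it takes over 35 s, if anything falls off the work surface, if the arm or the gripper's body presses on something with over 40 N, if the wrist force passes 120 N, or if a joint passes its speed limit or range.

## Working session

There is one attempt and no reset: what is moved stays moved. The work goes in short steps, Python scripts to look and compute and a tool call to move; the robot and the scene stay as the last step left them, time stands still between calls to the robot, and variables do not carry over. Pictures are saved under pics/ and viewed, about 8 in all and at most 12, crops included, and the job is handed in when it is done.

Besides the shell and the picture viewer there is one more tool, called after ">>>" as name([rows], argument=value, ...), one row to a line, values as JSON. carry_out: Moves the arm, as the interface text tells. Its arguments: {"type":"object","properties":{"rows":{"type":"array","items":{"type":"array","items":{"type":"number"}}},"force":{"type":"number"}},"required":["rows"]}

```bash
mkdir -p pics; cat > h.py <<'E'
from bench import *
import numpy as np, cv2
from scipy.spatial.transform import Rotation as R
def ray(cam,uv,z):
    i=camera_info(cam);E=np.array(i["extrinsics"])
    d=E[:3,:3]@np.array([(uv[0]-i["cx"])/i["fx"],(uv[1]-i["cy"])/i["fy"],1]);o=E[:3,3]
    return o+d*(z-o[2])/d[2]
def tri(us):
    A=np.zeros((3,3));b=np.zeros(3)
    for cam,uv in us:
        i=camera_info(cam);E=np.array(i["extrinsics"])
        d=E[:3,:3]@np.array([(uv[0]-i["cx"])/i["fx"],(uv[1]-i["cy"])/i["fy"],1]);d/=np.linalg.norm(d)
        P=np.eye(3)-np.outer(d,d);A+=P;b+=P@E[:3,3]
    return np.linalg.solve(A,b)
E
python3 - <<'E'
from h import *
s=read_state();print(s)
ims=[]
for c in("scene","top"):
    im=camera(c);cv2.imwrite(f"pics/{c}0.png",im)
    print(c,np.round(camera_info(c)["extrinsics"],3).tolist(),camera_info(c)["fx"])
    for q in("timer","flap_hinge","flap_edge","lip_edge","rocker_end"):
        for r in pinpoint(q,c)[:3]:
            z={"timer":0,"flap_hinge":.046,"lip_edge":.05,"rocker_end":.038,"flap_edge":.1}[q]
            print(c,q,round(r["conf"],2),np.round(r["xy"],1),np.round(ray(c,r["xy"],z),3))
print(camera_info("wrist"))
E
```

```text
{'time': 0.0, 'joint_positions': array([ 1.28439358,  0.33285049, -0.06471548,  1.4609734 ,  0.02159318,
        1.34990637, -0.08850824]), 'joint_vel': array([ 1.97351196e-04,  6.06158700e-04, -7.81405542e-05, -5.43910779e-04,
        1.48054750e-03,  1.10049876e-05, -7.18535007e-04]), 'joint_torque': array([ 2.38829507e-04, -6.23245811e+01,  2.50645448e-02, -3.89894629e+01,
       -6.12170063e-02,  3.96849413e-02,  1.75347927e-04]), 'ee_pos': array([ 0.16287573, -0.60300531,  0.23575201]), 'eef_rot': array([ 7.93970592e-01, -6.07955738e-01, -5.89542595e-04, -4.15295706e-04]), 'ft_force': array([-0.32198514, -0.25721044,  0.01814177]), 'torque': array([-0.02572623, -0.01063607, -0.01881339]), 'width': 0.08692919430723105}
scene [[0.63, 0.526, -0.572, 1.318], [0.776, -0.418, 0.472, -0.503], [0.009, -0.741, -0.671, 0.901], [0.0, 0.0, 0.0, 1.0]] 472.39458021687517
scene timer 0.93 [307.  158.9] [0.353 0.194 0.   ]
scene timer 0.81 [296.6 223.4] [ 0.565 -0.     0.   ]
scene flap_hinge 0.86 [273.6 207.1] [ 0.516 -0.038  0.046]
scene flap_hinge 0.68 [283.7 137.5] [0.267 0.168 0.046]
scene
[... 765 characters left out ...]
 -0.029  0.1  ]
top lip_edge 0.76 [272.9 280.8] [0.362 0.197 0.05 ]
top lip_edge 0.55 [346.8 199.8] [ 0.582 -0.002  0.05 ]
top rocker_end 0.56 [350.1 203.9] [ 0.572 -0.012  0.038]
top rocker_end 0.34 [166.6 217. ] [0.533 0.491 0.038]
{'fx': 311.89800708869586, 'fy': 311.89800708869586, 'cx': 325.38630828706806, 'cy': 193.83540329505905, 'tool_from_camera': array([[ 9.99999813e-01,  1.15020084e-04,  6.01001404e-04,
         3.21631559e-04],
       [-2.56869336e-04,  9.70352123e-01,  2.41695450e-01,
        -6.54953847e-02],
       [-5.55383157e-04, -2.41695560e-01,  9.70351971e-01,
        -1.47730578e-01],
       [ 0.00000000e+00,  0.00000000e+00,  0.00000000e+00,
         1.00000000e+00]])}
```

View pics/scene0.png

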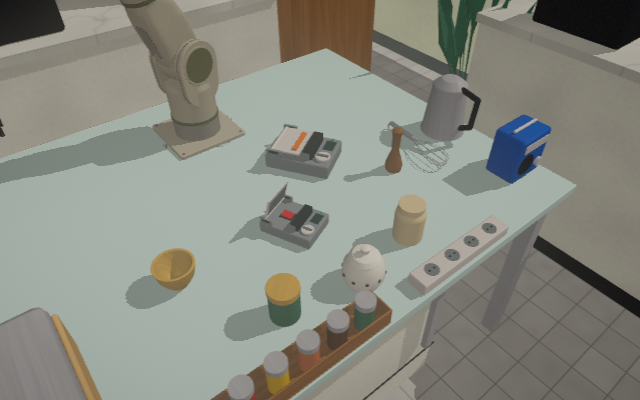

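View pics/top0.png

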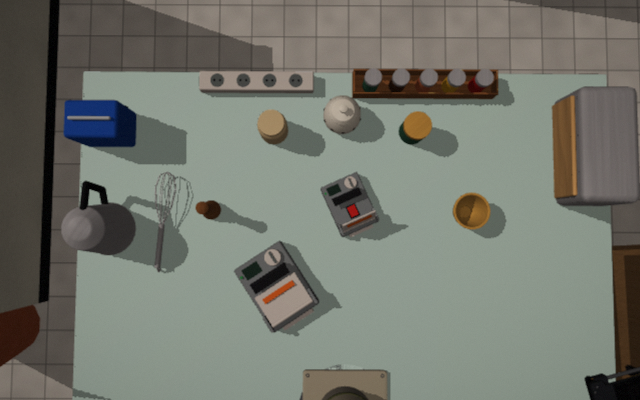

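The smaller timer is the open one, centred at about (347, 206) in top and (296, 223) in scene, so about (0.566, -0.003) m with yaw near 0.5. The larger one, at (276, 284) in top, is the look-alike and its flap is shut. I'll shut the fingers, turn square to the timer and move over for a wrist view.

>>> carry_out([
  [1, 0, 0, 0, -0.9],
  [1, 0, 0, 0, -0.9],
  [1, 0, 0, 0, -0.9],
  [1, -0.6, -1, 0, 0],
  [1, -0.6, -1, 0, 0],
  [1, -0.6, -1, 0, 0],
  [1, -0.6, -1, 0, 0],
  [1, -0.6, -1, 0, 0],
  [1, -0.6, -1, 0, 0],
  [1, -0.6, -1, 0, 0],
  [1, -0.6, -1, 0, 0],
  [1, -0.6, -1, 0, 0],
  [1, -0.6, -1, 0, 0],
  [1, -0.6, -1, 0, 0],
  [1, -0.6, -1, 0, 0],
  [1, -0.6, -1, 0, 0],
  [1, -0.6, -1, 0, 0],
  [1, -0.6, -1, 0, 0],
], force=20)

```text
time: 2.1
ee_pos: [0.4296, -0.1344, 0.2352]
eef_rot: [0.859, -0.511, 0.002, 0.004]
ft_force: [0.5, -0.2, 0.4]
width: 0.0005
```

>>> carry_out([
  [1, -0.5, -0.95, 0, 0],
  [1, -0.5, -0.95, 0, 0],
  [1, -0.5, -0.95, 0, 0],
  [1, 0, 0, 0, 0],
])

```text
time: 2.43
ee_pos: [0.4874, -0.0424, 0.2362]
eef_rot: [0.861, -0.508, 0.004, 0.002]
ft_force: [-0.2, 0.4, -0.2]
width: 0.0003
```

```bash
cat >> h.py <<'E'
def wr(uv,z,s):
    i=camera_info("wrist");T=np.eye(4);T[:3,:3]=R.from_quat(s["eef_rot"]).as_matrix();T[:3,3]=s["ee_pos"]
    E=T@np.array(i["tool_from_camera"])
    d=E[:3,:3]@np.array([(uv[0]-i["cx"])/i["fx"],(uv[1]-i["cy"])/i["fy"],1]);o=E[:3,3]
    return o+d*(z-o[2])/d[2]
E
python3 - <<'E'
from h import *
s=read_state();print(s["time"],s["ee_pos"],s["eef_rot"],s["ft_force"])
im=camera("wrist");cv2.imwrite("pics/w1.png",im)
for q in("timer","flap_hinge","flap_edge","lip_edge","rocker_end"):
    for r in pinpoint(q,"wrist")[:2]:
        z={"timer":0,"flap_hinge":.046,"lip_edge":.05,"rocker_end":.038,"flap_edge":.11}[q]
        print(q,round(r["conf"],2),np.round(r["xy"],1),np.round(wr(r["xy"],z,s),4))
E
```

```text
2.4333 [ 0.48743272 -0.04238023  0.23621625] [ 0.86135552 -0.50797875  0.00437582  0.00225927] [-0.21702037  0.42311748 -0.18972471]
timer 0.83 [333.8  96.7] [ 0.5704 -0.0111  0.    ]
flap_hinge 0.81 [332.6 151.2] [ 0.5175 -0.0373  0.046 ]
flap_edge 0.94 [ 64.8 184.3] [0.3817 0.1624 0.11  ]
flap_edge 0.84 [333.3 139.1] [ 0.5319 -0.0275  0.11  ]
lip_edge 0.94 [ 59.4 181.3] [0.3465 0.2061 0.05  ]
lip_edge 0.92 [337.7  79.9] [ 0.583  -0.0064  0.05  ]
```

View pics/w1.png

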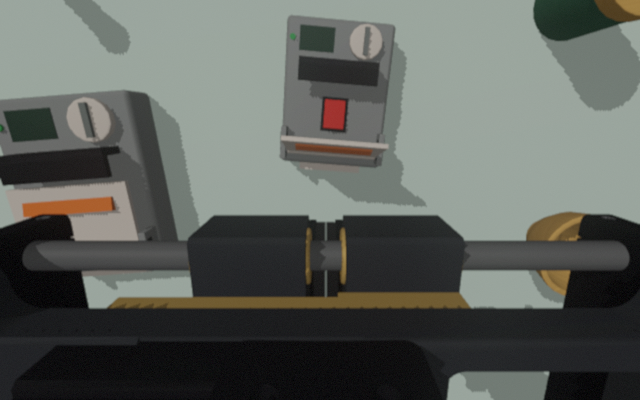

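The wrist view shows the white flap's edge near (333, 140) with its orange ridge, the rocker at (334, 114) and the lip edge from (299, 82) to (378, 86). That gives a yaw of about 0.455, a flap angle of about 1.3 (leaning forward) and the hinge at about (0.519, -0.036). Next I'll square up and lower the tip behind the flap.

>>> carry_out([
  [1, 0.27, 0, 0, 0.58],
  [1, 0, 0, 0.95, 0],
  [1, 0, 0, 0.95, 0],
  [1, 0, 0, 0.95, 0],
  [1, 0, 0, 0.95, 0],
  [1, 0, 0, 0.9, 0],
  [1, 0, 0, 0.1, 0],
])

```text
time: 3.32
ee_pos: [0.4891, -0.0688, 0.0899]
eef_rot: [0.841, -0.541, 0.009, 0.005]
ft_force: [-0.7, 0.5, -0.6]
width: 0.0005
```

```bash
cat >> h.py <<'E'
H=np.array([.519,-.036]);PSI=.455
def rel(s=None):
    s=s or read_state();c,n=np.cos(PSI),np.sin(PSI);d=s["ee_pos"][:2]-H
    a=2*np.arctan2(s["eef_rot"][1],s["eef_rot"][0])+np.pi/2
    f=s["ft_force"];T=R.from_quat(s["eef_rot"]).as_matrix()[:,2]
    print("t %.2f fwd(TCP) %.1f lat %.1f tipz %.1f mm yaw %.3f F fwd %.1f lat %.1f z %.1f"%(s["time"],1e3*(d@[c,n]),1e3*(d@[-n,c]),1e3*s["ee_pos"][2]-14,a,f[0]*c+f[1]*n,-f[0]*n+f[1]*c,f[2]),"toolz",T.round(3))
E
python3 - <<'E'
from h import *
rel()
u={}
for c in("scene","top","wrist"):
    im=camera(c);cv2.imwrite(f"pics/{c}2.png",im)
    for q in("flap_hinge","flap_edge","lip_edge"):
        for r in pinpoint(q,c)[:3]:
            X=ray(c,r["xy"],.05) if c!="wrist" else wr(r["xy"],.05,read_state())
            if abs(X[1])<.08 and X[0]>.46:
                print(c,q,round(r["conf"],2),np.round(r["xy"]),X.round(4));
                if c!="wrist": u.setdefault(q,[]).append((c,r["xy"]))
                break
for q in u:
    if len(u[q])>1: print(q,tri(u[q]).round(4))
a=cv2.imread("pics/scene2.png")[120:270,200:400]
b=cv2.imread("pics/wrist2.png")
cv2.imwrite("pics/c2.png",np.vstack([cv2.resize(a,(533,400),interpolation=2)]))
E
```

```text
t 3.32 fwd(TCP) -41.3 lat -16.3 tipz 75.9 mm yaw 0.428 F fwd -0.4 lat 0.7 z -0.6 toolz [ 0.01  -0.018 -1.   ]
scene flap_hinge 0.77 [276. 211.] [ 0.5355 -0.042   0.05  ]
scene flap_edge 0.67 [275. 192.] [ 0.4714 -0.0031  0.05  ]
scene lip_edge 0.68 [298. 214.] [ 0.5803 -0.0033  0.05  ]
top flap_hinge 0.58 [357. 223.] [ 0.5195 -0.0298  0.05  ]
top flap_edge 0.5 [356. 220.] [ 0.5276 -0.0263  0.05  ]
top lip_edge 0.64 [346. 199.] [0.584  0.0007 0.05  ]
wrist flap_hinge 0.61 [292. 165.] [ 0.5175 -0.0352  0.05  ]
wrist flap_edge 0.67 [281. 152.] [ 0.5221 -0.0255  0.05  ]
wrist lip_edge 0.79 [291.  45.] [ 0.5804 -0.0074  0.05  ]
flap_hinge [ 0.5194 -0.0318  0.0322]
flap_edge [ 0.5232 -0.0271  0.0986]
lip_edge [ 0.5824 -0.0014  0.0506]
```

View pics/c2.png

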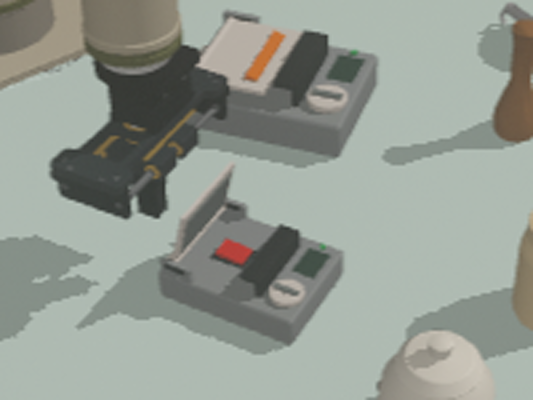

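The scene crop shows the hand behind the upright flap and offset to one side (lateral -16 mm). I'll centre it and advance to just short of contact.

>>> carry_out([
  [1, -0.5, 0, -0.1, -0.3],
  [1, 0, -0.5, 0, 0],
  [1, 0, -0.4, 0, 0],
  [1, 0, 0, 0, 0],
])

```text
time: 4.25
ee_pos: [0.5102, -0.0398, 0.098]
eef_rot: [0.849, -0.528, 0.012, 0.004]
ft_force: [-0.0, 0.1, 0.4]
width: 0.0005
```

```bash
python3 -c "
from h import *
rel()"
```

```text
t 4.25 fwd(TCP) -9.6 lat 0.4 tipz 84.0 mm yaw 0.459 F fwd 0.0 lat 0.1 z 0.4 toolz [ 0.017 -0.019 -1.   ]
```

>>> carry_out([
  [1, 0, -0.2, 0.1, 0],
  [1, 0, -0.2, 0.1, 0],
  [1, 0, -0.15, 0.05, 0],
  [1, 0, 0, 0, 0],
])

```text
time: 4.58
ee_pos: [0.5258, -0.0315, 0.0896]
eef_rot: [0.85, -0.527, 0.012, 0.004]
ft_force: [0.5, 0.1, 0.9]
width: 0.0007
```

```bash
python3 -c "
from h import *
rel()"
```

```text
t 4.58 fwd(TCP) 8.1 lat 1.1 tipz 75.6 mm yaw 0.461 F fwd 0.5 lat -0.1 z 0.9 toolz [ 0.015 -0.019 -1.   ]
```

>>> carry_out([
  [1, 0, -0.12, 0.08, 0],
  [1, 0, -0.12, 0.1, 0],
  [1, 0, -0.1, 0.12, 0],
  [1, 0, 0, 0, 0],
])

```text
time: 4.92
ee_pos: [0.5352, -0.0272, 0.0791]
eef_rot: [0.85, -0.527, 0.011, 0.005]
ft_force: [-0.6, -0.1, 0.2]
width: 0.0003
```

```bash
python3 - <<'E'
from h import *
rel()
a=camera("scene")[140:250,220:360];b=camera("wrist")
cv2.imwrite("pics/c3.png",np.hstack([cv2.resize(a,(509,400),interpolation=2),cv2.resize(b[:300,180:460],(280,300))[:,:].copy() if 0 else np.vstack([b[:300,180:460],np.zeros((100,280,3),np.uint8)])]))
E
```

```text
t 4.92 fwd(TCP) 18.4 lat 0.8 tipz 65.1 mm yaw 0.460 F fwd -0.6 lat 0.2 z 0.2 toolz [ 0.014 -0.019 -1.   ]
```

View pics/c3.png

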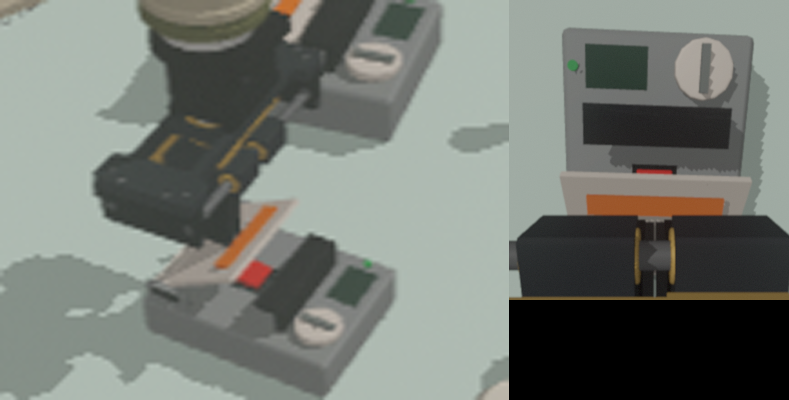

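The flap is folding, now at about 35°, with the tip behind the orange ridge. I'll carry on down the arc.

>>> carry_out([
  [1, 0, -0.08, 0.12, 0],
  [1, 0, -0.06, 0.14, 0],
  [1, 0, -0.03, 0.14, 0],
  [1, 0, -0.02, 0.14, 0],
  [1, 0, 0, 0, 0],
])

```text
time: 5.43
ee_pos: [0.5411, -0.0251, 0.0625]
eef_rot: [0.85, -0.527, 0.012, 0.005]
ft_force: [-1.0, -0.5, 2.3]
width: 0.0005
```

```bash
python3 -c "
from h import *
rel()"
```

```text
t 5.43 fwd(TCP) 24.7 lat 0.1 tipz 48.5 mm yaw 0.460 F fwd -1.1 lat -0.0 z 2.3 toolz [ 0.015 -0.02  -1.   ]
```

Tip at 48.5 mm, so the flap is nearly flat. Pressing lightly to find the stop.

>>> carry_out([
  [1, 0, 0, 0.05, 0],
  [1, 0, 0, 0.05, 0],
])

```text
time: 5.6
ee_pos: [0.5432, -0.0243, 0.0618]
eef_rot: [0.85, -0.527, 0.013, 0.003]
ft_force: [-3.2, 2.2, 20.8]
width: 0.0006
```

```bash
python3 - <<'E'
from h import *
rel()
a=camera("scene")[160:250,240:350];b=camera("wrist")
cv2.imwrite("pics/c4.png",np.hstack([cv2.resize(a,(489,400),interpolation=2),np.vstack([b[:300,180:460],np.zeros((100,280,3),np.uint8)])]))
rel()
E
```

```text
t 5.60 fwd(TCP) 26.9 lat -0.1 tipz 47.8 mm yaw 0.460 F fwd -1.9 lat 3.3 z 20.8 toolz [ 0.019 -0.02  -1.   ]
t 5.70 fwd(TCP) 27.1 lat -0.1 tipz 48.0 mm yaw 0.460 F fwd -1.2 lat 3.2 z 16.7 toolz [ 0.019 -0.02  -1.   ]
```

View pics/c4.png

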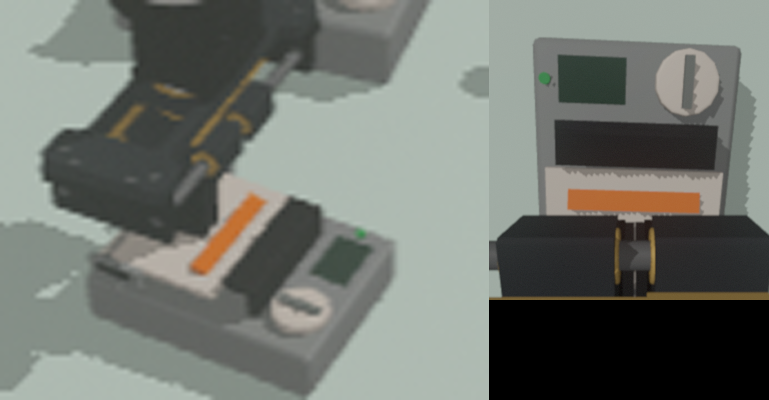

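The flap is flat (tip at 48 mm, as expected), and its edge still shows a gap short of the lip. The 17 N press is more than needed, so I'll ease it and slide towards the ridge.

>>> carry_out([
  [1, 0, -0.03, 0.0, 0],
  [1, 0, -0.1, 0.01, 0],
  [1, 0, -0.1, 0.01, 0],
])

```text
time: 5.95
ee_pos: [0.5504, -0.021, 0.0627]
eef_rot: [0.85, -0.527, 0.014, 0.003]
ft_force: [-2.5, 0.0, 1.8]
width: 0.0009
```

```bash
python3 -c "
from h import *
rel()"
```

```text
t 5.95 fwd(TCP) 34.8 lat -0.4 tipz 48.7 mm yaw 0.460 F fwd -2.2 lat 1.1 z 1.8 toolz [ 0.021 -0.02  -1.   ]
```

>>> carry_out([
  [1, 0, 0, 0.04, 0],
  [1, 0, -0.07, 0.03, 0],
  [1, 0, -0.07, 0.03, 0],
])

```text
time: 6.2
ee_pos: [0.5566, -0.0183, 0.062]
eef_rot: [0.85, -0.527, 0.016, 0.002]
ft_force: [-3.1, -0.1, 12.7]
width: 0.0
```

```bash
python3 -c "
from h import *
rel()"
```

```text
t 6.20 fwd(TCP) 41.5 lat -0.6 tipz 48.0 mm yaw 0.460 F fwd -2.8 lat 1.3 z 12.7 toolz [ 0.024 -0.02  -0.999]
```

>>> carry_out([
  [1, 0, -0.08, 0.01, 0],
  [1, 0, -0.08, 0.02, 0],
  [1, 0, -0.08, 0.02, 0],
])

```text
time: 6.45
ee_pos: [0.5595, -0.0171, 0.0611]
eef_rot: [0.849, -0.528, 0.013, 0.007]
ft_force: [-19.5, -4.2, 28.6]
width: 0.0008
```

```bash
python3 - <<'E'
from h import *
rel()
a=camera("scene")[160:250,240:350];b=camera("wrist")
cv2.imwrite("pics/c5.png",np.hstack([cv2.resize(a,(489,400),interpolation=2),np.vstack([b[:300,180:460],np.zeros((100,280,3),np.uint8)])]))
E
```

```text
t 6.45 fwd(TCP) 44.7 lat -0.8 tipz 47.1 mm yaw 0.459 F fwd -19.3 lat 4.8 z 28.6 toolz [ 0.014 -0.026 -1.   ]
```

View pics/c5.png

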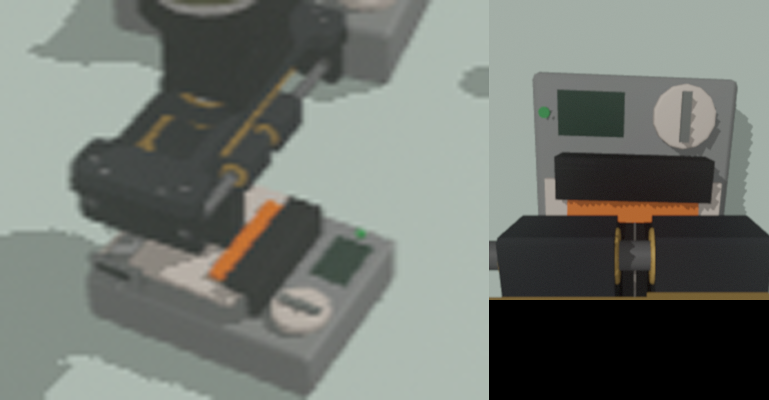

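The flap's edge is under the lip and the ridge sits right at the lip. The force jumped to 19 N forward, which is either the slide's end stop or a jam. I'll ease off a little while still holding, then measure.

>>> carry_out([
  [1, 0, 0.02, -0.02, 0],
  [1, 0, 0, -0.02, 0],
])

```text
time: 6.72
ee_pos: [0.5587, -0.0173, 0.0631]
eef_rot: [0.849, -0.528, 0.013, 0.008]
ft_force: [-0.1, -0.2, -0.0]
width: -0.0001
```

```bash
python3 - <<'E'
from h import *
rel()
s=read_state()
im=camera("wrist")
for q in("flap_hinge","flap_edge","lip_edge","timer"):
    for c in("scene","top","wrist"):
        if c!="wrist" and q=="flap_hinge": camera(c)
        for r in pinpoint(q,c)[:3]:
            z={"flap_hinge":.046,"lip_edge":.05,"flap_edge":.046,"timer":0}[q]
            X=ray(c,r["xy"],z) if c!="wrist" else wr(r["xy"],z,s)
            if abs(X[1])<.08 and X[0]>.46:
                d=X[:2]-H;print(c,q,round(r["conf"],2),"fwd %.1f"%(1e3*(d@[np.cos(PSI),np.sin(PSI)])))
E
```

```text
t 6.72 fwd(TCP) 43.8 lat -0.6 tipz 49.1 mm yaw 0.459 F fwd -0.2 lat -0.1 z -0.0 toolz [ 0.013 -0.026 -1.   ]
scene flap_hinge 0.54 fwd 13.5
wrist flap_hinge 0.81 fwd 11.6
scene flap_edge 0.7 fwd 70.7
scene lip_edge 0.6 fwd 62.2
top lip_edge 0.32 fwd 282.6
wrist lip_edge 0.7 fwd 69.1
scene timer 0.94 fwd 64.1
wrist timer 0.82 fwd 58.1
```

No force on the tool now, and the hinge reads 12–13.5 mm forward. One more gentle push along will confirm the end stop.

>>> carry_out([
  [1, 0, 0, 0.04, 0],
  [1, 0, -0.04, 0.02, 0],
  [1, 0, -0.04, 0.01, 0],
])

```text
time: 7.72
ee_pos: [0.5591, -0.0173, 0.0618]
eef_rot: [0.849, -0.528, 0.011, 0.01]
ft_force: [-10.9, -1.9, 14.4]
width: 0.0005
```

```bash
python3 -c "
from h import *
rel()"
```

```text
t 7.72 fwd(TCP) 44.2 lat -0.8 tipz 47.8 mm yaw 0.458 F fwd -10.6 lat 3.1 z 14.4 toolz [ 0.009 -0.029 -1.   ]
```

It holds at 10.6 N with no motion and the same position as before, so the slide is at its stop. I'll lift clear, backing off slightly first, and check.

>>> carry_out([
  [1, 0, 0.03, -0.03, 0],
  [1, 0, 0.03, -0.05, 0],
  [1, 0, 0.1, -0.3, 0],
  [1, 0, 0.3, -0.8, 0],
  [1, 0, 0.7, -0.8, 0],
  [1, 0, 0.7, -0.8, 0],
  [1, 0, 0.5, -0.8, 0],
  [1, 0, 0, -0.8, 0],
  [1, 0, 0, 0, 0],
  [1, 0, 0, 0, 0],
])

```text
time: 8.55
ee_pos: [0.4913, -0.0451, 0.202]
eef_rot: [0.85, -0.527, 0.013, 0.009]
ft_force: [-0.6, -0.3, -0.3]
width: 0.0004
```

```bash
python3 - <<'E'
from h import *
rel()
a=camera("scene");b=camera("wrist");t=camera("top")
cv2.imwrite("pics/c6.png",np.vstack([np.hstack([cv2.resize(a[160:250,240:350],(367,300),interpolation=2),cv2.resize(b[:200,220:460],(360,300),interpolation=2)]),cv2.resize(t,(727,300))[:, :] if 0 else cv2.resize(a,(727,300))]))
t0=cv2.imread("pics/top0.png");a0=cv2.imread("pics/scene0.png")
for q in("garlic_keeper","beige_jar","pestle","mortar","tea_tin","whisk"):
    print(q,[np.round(ray("top",r["xy"],0)[:2],3) for r in pinpoint(q,"top")[:1]])
E
```

```text
t 8.55 fwd(TCP) -28.9 lat 4.1 tipz 188.0 mm yaw 0.460 F fwd -0.7 lat -0.1 z -0.3 toolz [ 0.012 -0.029 -1.   ]
garlic_keeper [array([0.813, 0.014])]
beige_jar [array([0.782, 0.193])]
pestle [array([0.55 , 0.372])]
mortar [array([ 0.549, -0.328])]
tea_tin [array([ 0.777, -0.181])]
whisk [array([0.535, 0.504])]
```

View pics/c6.png

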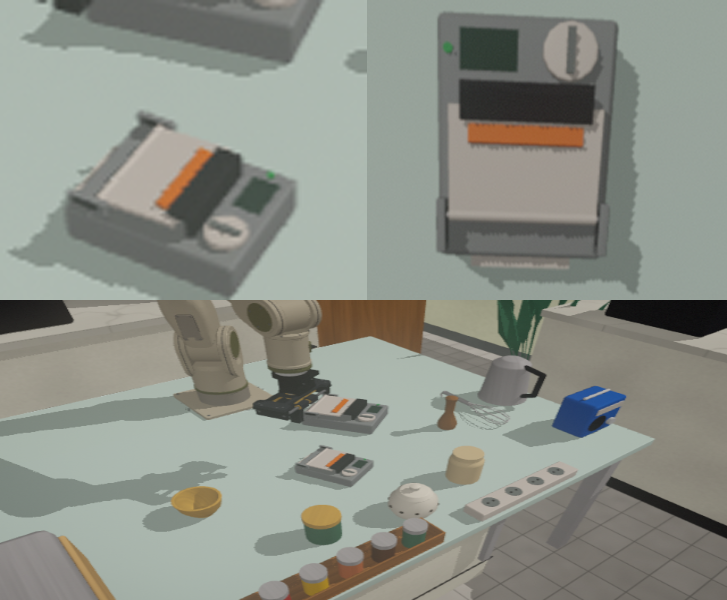

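The flap lies flat under the lip on its own, with the ridge right at the lip edge, and the other objects are standing as before. Handing in.

```bash
python3 -c "
from bench import *
print(close_job())"
```

```text
the job is handed in; nothing more can be done
None
```

The guard on the smaller timer is closed. With closed fingertips I folded the flap flat, then kept it pressed down and pushed it along by its ridge until its edge was under the lip. I handed in at about 8.7 s on the robot clock.

**Last checks:**
- **Flap:** with the hand clear and the wrist force near zero, the pictures show it staying flat with the ridge right at the lip. A second push of about 10 N did not move it, so I take the slide to be at its stop.
- **Slide distance:** the hinge measured 12–13.5 mm forward, slightly under the nominal 14 mm. I put that down to pixel accuracy. The tool stopped about 4 mm short of where I had calculated, which I put down to small errors in the measured hinge position and assumed finger size.
- **Other objects:** they looked upright and in place in the last picture. I did not compare their positions number by number with the start.
- **Rocker switch:** it is under the closed flap, so I could not see it at the end. The fingertips only touched the outside of the flap.

**Pressing force:** it was not gentle throughout. It reached 21 N when the flap met its flat stop, and about 29 N down with 19 N forward at the end of the slide, before I eased off.

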